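Put the scrubbing brush away and slide the hatch shut

TASK

Tidy the laundry counter: lay the block-shaped scrubbing brush, bristles down, on the floor of the open bay in the wooden supply box, sliding the box's hatch further open first if it is in the way. Then slide the hatch along its rails until it is fully closed against the frame, easing it home without slamming it, and let go. Leave the paddle brush and the other things on the counter where they are.

Things in the scene. Friction and masses are not known exactly. Their poses are not given: they have to be found in the camera images.
- supply_box: low wooden box fixed to the counter, 200 (x) x 360 (y) x 88 mm high; origin at the centre of its underside, z up. Its left (+y) half is an open-topped bay, its right (-y) half a solid deck 72 mm high. Two side rails (14 mm wide, top at 88 mm) run along y; the closing frame is the 88 mm high wall at the +y end. It varies in place and yaw
- bay_floor (a point): centre of the bay's floor, 12 mm above the counter, axes as the box's. The bay is 172 mm along x, 150 mm along y and 60 mm deep below the hatch: the brush fits lying lengthwise along x
- hatch (a joint): how far the sliding hatch is open, in m: 0 = fully closed against the frame at the +y end (bay covered), 0.15 = fully open against its stop (bay wholly uncovered). Opening moves it along the box's -y. It has about 3 N of sliding friction and stays where it is left. The hatch is a wooden panel 168 x 168 x 10 mm, its upper face 83 mm above the counter
- ridge_top (a point): centre of the top of the hatch's push ridge, an upright wooden batten on the hatch, 90 mm long (box x), 14 mm thick (box y) and 28 mm high, its top 111 mm above the counter; axes as the box's. It moves with the hatch, can be pushed from either side or pinched from above; 22 mm of panel lie on its -y side and 132 mm on its +y side
- brush: scrubbing brush to put away: a plain wooden block 150 (x) x 52 (y) x 22 mm on a stiff bristle pad 136 x 44 x 20 mm, 42 mm high in all, about 0.18 kg, lying bristles down; origin at the centre of its underside, x along its length, z up
- paddle: bystander: flat wooden paddle brush 160 mm long, 16 mm high, with a head 56 mm wide (+x) and a handle 20 mm wide (-x); origin underneath, at the middle of its length; lies near the scrubbing brush, on either side of it
- detergent: bystander: upright detergent bottle, 72 mm across, 200 mm high; origin at the centre of its underside
- jar: bystander: jar with a lid, 80 mm across, 100 mm high; origin at the centre of its underside
- scoop_cup: bystander: white plastic measuring cup, 72 mm across, 75 mm high; origin at the centre of its underside
Mind the look-alikes: they are no part of the job. Of the things that look like the brush, the largest one is meant.

How it is judged:
By the outcome, as a careful person would: the job done as asked, in the order asked, and still so for the second after the job is handed in, with the robot touching nothing.
It also fails if it takes over 72 s, if anything falls off the work surface, if the arm or the gripper's body presses on something with over 40 N, if the wrist force passes 120 N, or if a joint passes its speed limit or range.

ROBOT

A 6-joint arm with a two-finger parallel gripper is mounted at the origin on the work surface. World frame = base frame: x ahead of the robot, y to its left, z up, the work surface at z = 0. Lengths are in m, angles in rad, forces in N, time in s.
With the tool pointing down it reaches from about 0.3 to 0.875 m from the base axis. Payload 6.4 kg.
Tool frame: the origin (TCP) lies midway between the tips of the shut fingers; the grasp point (between the pads) lies ctrl.grip_point_offset behind it (ctrl.grip_point_offset is the distance from the TCP to the grasp point, in m); z points along the fingers, y is the direction in which the jaws open and shut (so a half turn about z gives the same grasp; the last joint's range is limited). The gripper opens to 85 mm and grips with 20 to 120 N. Pads are 22 mm wide; open, the fingers measure 114 mm over their backs; the gripper's body (76 mm by 85 mm) begins 54 mm behind the grasp point. The pads swing forward as they close: fully open they stand 13 mm farther back than shut.
Start: joints at [0.935, 0.181, 1.607, -0, 1.354, -0.206], TCP at [0.24, 0.523, 0.231] pointing down, gripper open.
Joint ranges: [-2.99, 2.99], [-0.89, 2.07], [0.3, 2.58], [-1.14, 4.28], [0, 2.63], [-3.12, 3.12]. Speed limits (rad/s): [2.57, 2.57, 3.01, 3.14, 3.14, 3.14].

INTERFACE

Orientations are given as a unit quaternion [w, x, y, z].
In Python, from bench import ctrl, viewer gives the robot as it stands.
- The arm moves only by the shell command python3 -m handwheel 'ROWS' [OPENING]. ROWS is JSON, a list of rows, each an object with "travel": the shift along the tool's x, y, z as a fraction of full scale, a list of three; "dr": the turn, a rotation vector about the tool's x, y, z as a fraction of full scale, a list of three. A call has 1 to 20 rows; each row shifts and turns the pose as measured when the row begins, along the tool's axes as they then stand; what a row does not reach is not made up. Full scale, the value 1, is 150 mm for a shift and 30 degrees for a turn. A row lasts 1/12 s, in which the tool goes at most 41.7 mm and 7.16 degrees, less where a joint would pass 70% of its speed; a pose out of reach is approached as far as the arm can. A call with a number of a shift or a turn outside -1 to 1 is refused whole. A call with a gripper value outside its range is refused whole. OPENING is the opening, from -1 (shut) to 1 (fully open), set as the call begins (- or left out, the last holds). The fingers move at their own pace and stop on an object; the grip force is fixed at half the most. Time passes only in rows, so rows that do not move let the fingers close. It gives the time, the measured TCP pose, the force and the opening at its end, in the units of the state.
- ctrl.get_obs(): the state, without advancing time (a new reading comes with each control period).
- viewer.camera(name): name is "scene" or "top" or "wrist"; returns the picture (480x640x3 uint8, red, green, blue); there is no depth.
- viewer.get_calibration(name): a dict with "camera_matrix" (3x3 intrinsics, pixels), "R" (3x3) and "t" (3): a world point X has camera coordinates R X + t. Camera axes: x right, y down, z forward; pixel columns grow to the right and rows downward; lengths in m; the calibration is good to about 2 mm. A picture is of the moment at which its call begins: read the wrist's pose just before it. get_calibration takes no time and is no camera call; for the wrist camera it gives the pose at the moment of the call.
- ctrl.hand_in(): hands the job in, once; it reports no verdict.
The state is a dict: "time_s": time; "q": joint angles; "dq": joint speeds; "joint_efforts": joint torques, N m; "eef_pos": TCP position; "eef_rot": TCP orientation; "wrist_force": force on the tool from outside, world axes, zero at the start; "torque": the same for the moment, N m; "opening": opening from 0.0 (shut) to 1.0 (fully open).
Only numpy, scipy, OpenCV 4.12 (cv2) and the standard library are available. Lean on these libraries where they do the work, as an engineer would, in place of code of your own. Each camera call takes 0.05 s, during which the arm holds its last target. There are 200 camera calls.

## Working session

There is one attempt and no reset: what is moved stays moved. The work goes in short steps, Python scripts to look and compute and a shell command to move; the robot and the scene stay as the last step left them, time stands still between calls to the robot, and variables do not carry over. Pictures are saved under pics/ and viewed, about 8 in all and at most 12, crops included, and the job is handed in when it is done.

```bash
mkdir -p pics; ls; python3 - <<'E'
from bench import ctrl, viewer
import cv2
o=ctrl.get_obs(); print(o, ctrl.grip_point_offset)
for n in ("top","scene"):
    cv2.imwrite(f"pics/{n}0.png", viewer.camera(n)[:,:,::-1]); c=viewer.get_calibration(n); print(n,c)
E
```

```text
pics
{'time_s': 0.0, 'q': array([ 9.34692081e-01,  1.81534696e-01,  1.60799776e+00,  6.40868280e-07,
        1.35380832e+00, -2.06302478e-01]), 'dq': array([ 1.33455350e-04,  8.24336042e-04, -2.12871990e-05,  2.20679637e-03,
       -1.13167671e-03,  1.08140734e-03]), 'joint_efforts': array([-1.34960483e-03, -4.44868362e+01, -3.51344275e+01, -2.96818034e-04,
        8.95504112e-03,  5.60741580e-05]), 'eef_pos': array([0.23924879, 0.52225801, 0.23039268]), 'eef_rot': array([-3.57654500e-04,  2.13250580e-01,  9.76997148e-01, -7.97541034e-04]), 'wrist_force': array([ 0.25948538, -0.68002384,  0.02879709]), 'torque': array([ 0.01865151, -0.01140509,  0.02132451]), 'opening': 0.9973652169533644} 0.0187
top {'camera_matrix': array([[537.92866328,   0.        , 318.67429862],
       [  0.        , 537.92866328, 245.66660324],
       [  0.        ,   0.        ,   1.        ]]), 'R': array([[ 0.02252764, -0.99964352,  0.01432949],
       [-0.98643524, -0.02455654, -0.16230373],
       [ 0.16259775, -0.01047879, -0.9866368 ]]), 't': array([-0.01282706,  0.5341775 ,  1.19618345])}
scene {'camera_matrix': array([[552.59277082,   0.        , 324.98694826],
       [  0.        , 552.59277082, 239.87321865],
       [  0.        ,   0.        ,   1.        ]]), 'R': array([[-0.44032177,  0.89750394,  0.02456453],
       [ 0.46603355,  0.25185346, -0.84816423],
       [-0.7674174 , -0.36201728, -0.5291635 ]]), 't': array([ 0.21428505, -0.1574544 ,  1.78851658])}
```

View pics/top0.png

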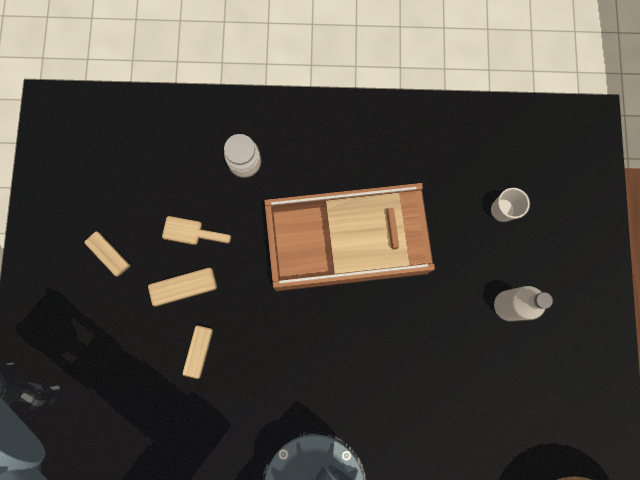

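View pics/scene0.png

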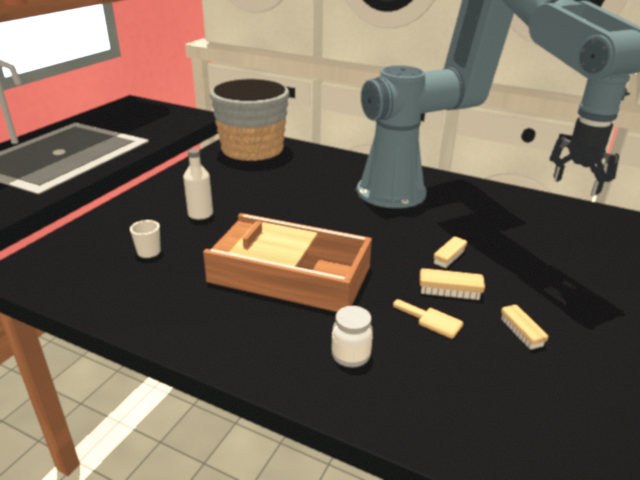

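The top view shows the largest brush at about (183,287), two smaller look-alikes at (107,254) and (198,352), and the paddle at (190,232). The box spans (265,185)–(433,288). The hatch is partly closed, with its free edge at x≈330 and the ridge at (393,229). I'll measure these next.

```bash
cat > h.py <<'E'
import numpy as np, cv2
from bench import ctrl, viewer
def ray(c,px,z):
    K,R,t=c["camera_matrix"],c["R"],c["t"]
    px=np.atleast_2d(px).astype(float)
    d=np.c_[px,np.ones(len(px))]@np.linalg.inv(K).T@R
    C=-R.T@t
    return C+d*((z-C[2])/d[:,2])[:,None]
def proj(c,X):
    p=(np.atleast_2d(X)@c["R"].T+c["t"])@c["camera_matrix"].T
    return p[:,:2]/p[:,2:]
def rect(P):
    P=P[:,:2]
    (x,y),(w,h),a=cv2.minAreaRect((P*1000).astype(np.float32))
    if w<h: w,h,a=h,w,a+90
    return x,y,w,h,(a+90)%180-90
E
python3 - <<'E'
from h import *
from scipy.optimize import least_squares
im=cv2.imread("pics/top0.png"); c=viewer.get_calibration("top")
hsv=cv2.cvtColor(im,cv2.COLOR_BGR2HSV)
m=cv2.inRange(hsv,(10,50,130),(30,200,255))
n,l,s,ce=cv2.connectedComponentsWithStats(m)
for i in range(1,n):
    if s[i,4]>300:
        cn=cv2.findContours((l==i).astype(np.uint8),0,1)[0][0][:,0]
        print(s[i],ce[i].round(), np.round(rect(ray(c,cn,0.042)),1))
# box: top corners z=.088
px=np.array([(265,200),(420,185),(433,269),(275,288)])
W=ray(c,px,0.088); print(W.round(3), [np.linalg.norm(W[i]-W[i-1]).round(3) for i in range(4)])
L=np.array([(.1,.18),(.1,-.18),(-.1,-.18),(-.1,.18)])
def T(p,L): 
    a=p[2]; return L@np.array([[np.cos(a),np.sin(a)],[-np.sin(a),np.cos(a)]])+p[:2]
r=least_squares(lambda p:(T(p,L)-W[:,:2]).ravel(),[.5,0,0]); p=r.x
print("box",p,np.degrees(p[2]),r.fun.round(4))
for nm,q,z in (("edge",(330,238),.083),("ridge",(391.5,229),.111)):
    w=ray(c,q,z)[0,:2]; print(nm,w,T([0,0,-p[2]],(w-p[:2])[None]))
E
python3 -c "
import cv2
im=cv2.imread('pics/top0.png')[150:400,80:450]
cv2.imwrite('pics/crop.png',cv2.resize(im,None,fx=2.1,fy=2.1,interpolation=2))"
```

```text
[ 265  183  170  105 8970] [369. 233.] [563.  -68.6 372.1 208.  -82.2]
[ 273  207   56   70 3153] [300. 241.] [544.3  42.7 152.6 112.7   7.9]
[ 162  216   69   28 1083] [189. 231.] [558.1 282.4 155.5  54.2  80.7]
[ 85 232  44  44 842] [106. 254.] [504.7 485.8 114.5  39.1  45.9]
[ 148  268   68   38 1494] [182. 286.] [433.3 308.7 148.9  51.8 -72.6]
[183 326  29  53 911] [197. 352.] [289.2 265.3 111.6  40.  -12.2]
[[ 0.628  0.123  0.088]
 [ 0.672 -0.227  0.088]
 [ 0.481 -0.254  0.088]
 [ 0.431  0.094  0.088]] [np.float64(0.2), np.float64(0.353), np.float64(0.193), np.float64(0.351)]
box [ 0.55303143 -0.0657638   0.13713086] 7.857019310791222 [-0.0006  0.0028  0.0044 -0.0039 -0.0024 -0.004  -0.0013  0.005 ]
edge [ 0.54586664 -0.02468421] [[-0.00148189  0.04167338]]
ridge [ 0.56426641 -0.15834183] [[-0.00152605 -0.09324478]]
```

View pics/crop.png

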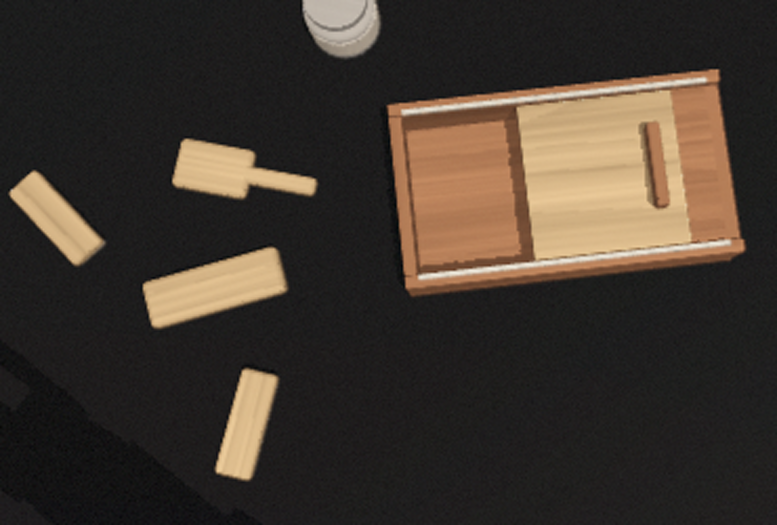

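The brush measures 149x52 mm, as specified, at (0.433, 0.309), with its length at 107°. The box is at (0.553, -0.066) with yaw 7.9°, and the hatch is about 0.12 open. I'll move above the ridge with the jaws along box y.

```bash
cat > goto.py <<'E'
# usage: goto.py x y z yaw(deg of tool y): prints remaining turn about tool z and shift in tool axes AFTER the turn (units of travel)
import sys
from h import *
from scipy.spatial.transform import Rotation as Ro
a=list(map(float,sys.argv[1:])); o=ctrl.get_obs()
q=o["eef_rot"]; R=Ro.from_quat([*q[1:],q[0]]).as_matrix()
yaw=np.degrees(np.arctan2(R[1,1],R[0,1])); d=(a[3]-yaw+90)%180-90
t=np.radians(yaw+d); ty=np.array([np.cos(t),np.sin(t),0]); tx=np.cross(ty,[0,0,-1])
w=np.array(a[:3])-o["eef_pos"]
print("t",round(o["time_s"],2),"pos",o["eef_pos"].round(4),"yaw",yaw.round(2),"tilt",R[:2,2].round(4),"F",o["wrist_force"].round(1),"open",round(o["opening"],3))
print("dr z total(units)",(-d/30).round(3),"| shift units",np.round([w@tx/.15,w@ty/.15,-w[2]/.15],3),"| mm",np.linalg.norm(w)*1000)
E
python3 -m handwheel '[{"travel":[0,0,0],"dr":[0,0,-0.217]},{"travel":[0,0,0],"dr":[0,0,-0.217]},{"travel":[0,0,0],"dr":[0,0,-0.217]},{"travel":[0,0,0],"dr":[0,0,-0.217]},{"travel":[0,0,0],"dr":[0,0,-0.217]}]' 1; python3 goto.py 0.564 -0.158 0.23 97.9
```

```text
time_s: 0.52
eef_pos: [0.2382, 0.5209, 0.2276]
eef_rot: [-0.002, -0.08, 0.997, -0.003]
wrist_force: [0.3, 0.2, -0.3]
opening: 1.002
t 0.52 pos [0.2382 0.5209 0.2276] yaw 99.18 tilt [-0.0042 -0.0057] F [ 0.3  0.2 -0.3] open 1.002
dr z total(units) 0.043 | shift units [-1.529 -4.781 -0.016] | mm 752.9952737088197
```

```bash
python3 -m handwheel '[{"travel":[-0.076,-0.239,0],"dr":[0,0,0.043]},{"travel":[-0.076,-0.239,0],"dr":[0,0,0]},{"travel":[-0.076,-0.239,0],"dr":[0,0,0]},{"travel":[-0.076,-0.239,0],"dr":[0,0,0]},{"travel":[-0.076,-0.239,0],"dr":[0,0,0]},{"travel":[-0.076,-0.239,0],"dr":[0,0,0]},{"travel":[-0.076,-0.239,0],"dr":[0,0,0]},{"travel":[-0.076,-0.239,0],"dr":[0,0,0]},{"travel":[-0.076,-0.239,0],"dr":[0,0,0]},{"travel":[-0.076,-0.239,0],"dr":[0,0,0]},{"travel":[-0.076,-0.239,0],"dr":[0,0,0]},{"travel":[-0.076,-0.239,0],"dr":[0,0,0]},{"travel":[-0.076,-0.239,0],"dr":[0,0,0]},{"travel":[-0.076,-0.239,0],"dr":[0,0,0]},{"travel":[-0.076,-0.239,0],"dr":[0,0,0]},{"travel":[-0.076,-0.239,0],"dr":[0,0,0]},{"travel":[-0.076,-0.239,0],"dr":[0,0,0]},{"travel":[-0.076,-0.2,0],"dr":[0,0,0]},{"travel":[-0.076,-0.1,0],"dr":[0,0,0]},{"travel":[0,0,0],"dr":[0,0,0]}]' 1; python3 goto.py 0.564 -0.158 0.23 97.9
python3 - <<'E'
from h import *
c=viewer.get_calibration("wrist"); cv2.imwrite("pics/w1.png",viewer.camera("wrist")[:,:,::-1]); np.savez("w1.npz",**c)
E
```

```text
time_s: 2.18
eef_pos: [0.555, -0.1251, 0.2215]
eef_rot: [-0.006, -0.075, 0.997, -0.003]
wrist_force: [-1.5, 0.4, -0.3]
opening: 0.998
t 2.18 pos [ 0.555  -0.1251  0.2215] yaw 98.58 tilt [-0.0117 -0.0072] F [-1.5  0.4 -0.3] open 0.998
dr z total(units) 0.023 | shift units [-0.029 -0.225 -0.057] | mm 35.14401592621117
```

View pics/w1.png

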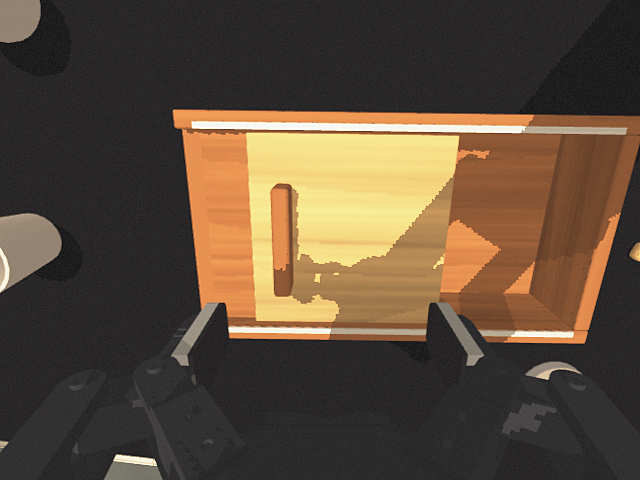

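The wrist view shows the ridge top around (282,187)–(282,265), the hatch's free edge at x≈447 to 458, and box corners at (174,110) and (585,343). Next I'll refine the box and ridge pose from these.

```bash
python3 - <<'E'
from h import *
c=dict(np.load("w1.npz")); print("cam",(-c["R"].T@c["t"]).round(3), "axis",c["R"][2].round(2))
def T(p,L):
    a=p[2]; return np.asarray(L)@np.array([[np.cos(a),np.sin(a)],[-np.sin(a),np.cos(a)]])+p[:2]
p=np.array([.553,-.0658,.1371])
from scipy.optimize import least_squares
def P(p,x,y,z): return proj(c,[*T(p,[x,y]),z])[0]
for nm,x,y,z in (("+x-y",.1,-.18,.088),("-x-y",-.1,-.18,.088),("-x+y",-.1,.18,.088),("+x+y",.1,.18,.088),("edge+x",.084,.042,.083),("edge-x",-.084,.042,.083),("r+x",.045,-.1,.111),("r-x",-.045,-.1,.111),("r-x bot",-.045,-.1,.083)):
    print(nm,P(p,x,y,z).round(0))
for nm,q,z in (("c+x-y",(174,110),.088),("edge+",(458,136),.083),("edge-",(441,322),.083),("rL",(272,188),.111),("rR",(290,188),.111),("r-L",(275,296),.111),("r-R",(292,296),.111),("-x+y",(585,343),.088)):
    w=ray(c,q,z)[0,:2]; print(nm,w.round(4),T([0,0,-p[2]],(w-p[:2])[None]).round(4))
E
```

```text
cam [ 0.477 -0.135  0.365] axis [ 0.3   0.04 -0.95]
+x-y [195. 336.]
-x-y [168. 106.]
-x+y [646. 112.]
+x+y [584. 341.]
edge+x [435. 321.]
edge-x [458. 132.]
r+x [276. 295.]
r-x [272. 185.]
r-x bot [278. 179.]
c+x-y [ 0.481  -0.2535] [[-0.0969 -0.1761]]
edge+ [ 0.4672 -0.0347] [[-0.0807  0.0425]]
edge- [ 0.6304 -0.0071] [[0.0847 0.0476]]
rL [ 0.5246 -0.1708] [[-0.0425 -0.1002]]
rR [ 0.5226 -0.1577] [[-0.0427 -0.0868]]
r-L [ 0.6124 -0.1594] [[ 0.046  -0.1009]]
r-R [ 0.6103 -0.1457] [[ 0.0458 -0.087 ]]
-x+y [0.6289 0.1278] [[0.1017 0.1814]]
```

```bash
python3 -m handwheel '[{"travel":[-0.025,-0.11,0],"dr":[0,0,0.023]},{"travel":[-0.025,-0.115,0],"dr":[0,0,0]},{"travel":[0,0,0],"dr":[0,0,0]},{"travel":[0,0,0.15],"dr":[0,0,0]},{"travel":[0,0,0.15],"dr":[0,0,0]},{"travel":[0,0,0.15],"dr":[0,0,0]},{"travel":[0,0,0],"dr":[0,0,0]},{"travel":[0,0,0],"dr":[0,0,0]}]' 1; python3 goto.py 0.567 -0.158 0.089 97.7
```

```text
time_s: 2.9
eef_pos: [0.5634, -0.1522, 0.152]
eef_rot: [-0.008, -0.072, 0.997, -0.001]
wrist_force: [0.7, -1.0, 0.2]
opening: 1.003
t 2.9 pos [ 0.5634 -0.1522  0.152 ] yaw 98.21 tilt [-0.0152 -0.0032] F [ 0.7 -1.   0.2] open 1.003
dr z total(units) 0.017 | shift units [-0.018 -0.042  0.42 ] | mm 63.34486542965112
```

```bash
python3 -m handwheel '[{"travel":[-0.018,-0.042,0.07],"dr":[0,-0.029,0.017]},{"travel":[0,0,0.09],"dr":[0,0,0]},{"travel":[0,0,0.09],"dr":[0,0,0]},{"travel":[0,0,0.08],"dr":[0,0,0]},{"travel":[0,0,0.05],"dr":[0,0,0]},{"travel":[0,0,0],"dr":[0,0,0]},{"travel":[0,0,0],"dr":[0,0,0]}]' 1; python3 goto.py 0.567 -0.158 0.089 97.7
```

```text
time_s: 3.48
eef_pos: [0.5693, -0.156, 0.098]
eef_rot: [0.003, -0.069, 0.998, -0.002]
wrist_force: [-0.4, 0.4, -0.3]
opening: 0.999
t 3.48 pos [ 0.5693 -0.156   0.098 ] yaw 97.95 tilt [ 0.0053 -0.0032] F [-0.4  0.4 -0.3] open 0.999
dr z total(units) 0.008 | shift units [ 0.017 -0.011  0.06 ] | mm 9.501022395977495
```

```bash
python3 -m handwheel '[{"travel":[0.01,-0.011,0.06],"dr":[0,0,0]},{"travel":[0,0,0],"dr":[0,0,0]}]' 1; python3 -m handwheel '[{"travel":[0,0,0],"dr":[0,0,0]},{"travel":[0,0,0],"dr":[0,0,0]},{"travel":[0,0,0],"dr":[0,0,0]},{"travel":[0,0,0],"dr":[0,0,0]},{"travel":[0,0,0],"dr":[0,0,0]},{"travel":[0,0,0],"dr":[0,0,0]},{"travel":[0,0,0],"dr":[0,0,0]},{"travel":[0,0,0],"dr":[0,0,0]},{"travel":[0,0,0],"dr":[0,0,0]},{"travel":[0,0,0],"dr":[0,0,0]}]' -1; python3 goto.py 0.567 -0.158 0.089 97.7
```

```text
time_s: 3.65
eef_pos: [0.5687, -0.158, 0.0894]
eef_rot: [0.003, -0.07, 0.998, -0.002]
wrist_force: [-0.6, 1.3, -0.2]
opening: 0.999
time_s: 4.48
eef_pos: [0.5696, -0.159, 0.0911]
eef_rot: [0.004, -0.069, 0.998, -0.003]
wrist_force: [-0.6, 0.2, 0.4]
opening: 0.15
t 4.48 pos [ 0.5696 -0.159   0.0911] yaw 97.91 tilt [ 0.009  -0.0051] F [-0.6  0.2  0.4] open 0.15
dr z total(units) 0.007 | shift units [0.016 0.009 0.014] | mm 3.496605437235922
```

```bash
python3 -m handwheel '[{"travel":[0,-0.03,0],"dr":[0,0,0]},{"travel":[0,-0.03,0],"dr":[0,0,0]},{"travel":[0,-0.03,0],"dr":[0,0,0]},{"travel":[0,-0.03,0],"dr":[0,0,0]},{"travel":[0,-0.03,0],"dr":[0,0,0]},{"travel":[0,-0.03,0],"dr":[0,0,0]},{"travel":[0,0,0],"dr":[0,0,0]},{"travel":[0,0,0],"dr":[0,0,0]}]'; python3 goto.py 0.564 -0.187 0.091 97.7;
```

```text
time_s: 5.15
eef_pos: [0.5733, -0.1862, 0.0911]
eef_rot: [0.004, -0.069, 0.998, -0.001]
wrist_force: [-0.4, 6.5, 4.0]
opening: 0.148
t 5.15 pos [ 0.5733 -0.1862  0.0911] yaw 97.9 tilt [ 0.0075 -0.0005] F [-0.4  6.5  4. ] open 0.148
dr z total(units) 0.007 | shift units [0.062 0.003 0.   ] | mm 9.377825286379682
```

```bash
python3 -m handwheel '[{"travel":[0,-0.02,0],"dr":[0,0,0]},{"travel":[0,-0.015,0],"dr":[0,0,0]},{"travel":[0,0,0],"dr":[0,0,0]}]'; python3 -m handwheel '[{"travel":[0,0,0],"dr":[0,0,0]},{"travel":[0,0,0],"dr":[0,0,0]},{"travel":[0,0,0],"dr":[0,0,0]},{"travel":[0,0,0],"dr":[0,0,0]},{"travel":[0,0,0],"dr":[0,0,0]},{"travel":[0,0,0],"dr":[0,0,0]},{"travel":[0,0,0],"dr":[0,0,0]}]' 1; python3 -m handwheel '[{"travel":[0,0,-0.1],"dr":[0,0,0]},{"travel":[0,0,-0.2],"dr":[0,0,0]},{"travel":[0,0,-0.25],"dr":[0,0,0]},{"travel":[0,0,-0.25],"dr":[0,0,0]},{"travel":[0,0,-0.2],"dr":[0,0,0]},{"travel":[0,0,0],"dr":[0,0,0]}]' 1; python3 goto.py 0.433 0.309 0.2 17.4
python3 - <<'E'
from h import *
c=viewer.get_calibration("wrist"); cv2.imwrite("pics/w2.png",viewer.camera("wrist")[:,:,::-1]); np.savez("w2.npz",**c)
E
```

```text
time_s: 5.4
eef_pos: [0.5733, -0.186, 0.0911]
eef_rot: [0.003, -0.069, 0.998, 0.004]
wrist_force: [-0.3, -3.9, -2.1]
opening: 0.149
time_s: 5.98
eef_pos: [0.5738, -0.1887, 0.0912]
eef_rot: [0.003, -0.069, 0.998, 0.002]
wrist_force: [-0.6, -0.1, -0.5]
opening: 1.003
time_s: 6.48
eef_pos: [0.5704, -0.1886, 0.2436]
eef_rot: [-0.001, -0.069, 0.998, 0.004]
wrist_force: [0.5, -1.9, 1.0]
opening: 0.996
t 6.48 pos [ 0.5704 -0.1886  0.2436] yaw 97.92 tilt [-0.0017  0.0084] F [ 0.5 -1.9  1. ] open 0.996
dr z total(units) 2.684 | shift units [3.44  0.118 0.291] | mm 518.0968503613813
```

View pics/w2.png

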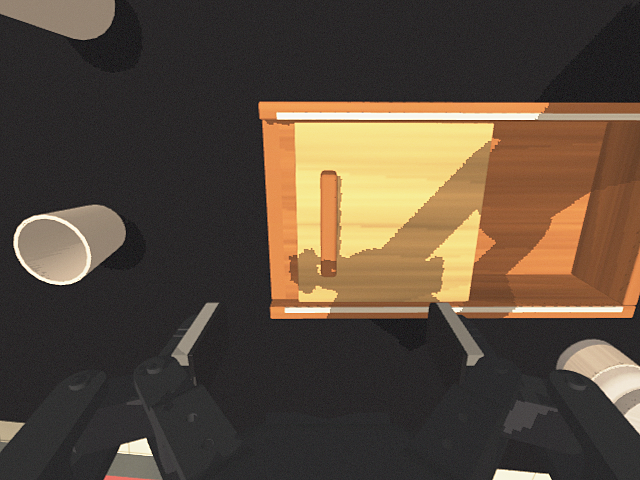

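The hatch is now at its stop: the force rose and motion halted after about 27 mm. The bay is clear from x≈480 to the right wall. I'll turn and go above the brush.

```bash
python3 -m handwheel '[{"travel":[0,0,0],"dr":[0,0,0.22]},{"travel":[0,0,0],"dr":[0,0,0.22]},{"travel":[0,0,0],"dr":[0,0,0.22]},{"travel":[0,0,0],"dr":[0,0,0.22]},{"travel":[0,0,0],"dr":[0,0,0.22]},{"travel":[0,0,0],"dr":[0,0,0.22]},{"travel":[0,0,0],"dr":[0,0,0.22]},{"travel":[0,0,0],"dr":[0,0,0.22]},{"travel":[0,0,0],"dr":[0,0,0.22]},{"travel":[0,0,0],"dr":[0,0,0.22]},{"travel":[0,0,0],"dr":[0,0,0.22]},{"travel":[0,0,0],"dr":[0,0,0.22]},{"travel":[0,0,0],"dr":[0,0,0.05]},{"travel":[0,0,0],"dr":[0,0,0]}]' 1; python3 goto.py 0.433 0.309 0.2 17.4
```

```text
time_s: 7.7
eef_pos: [0.561, -0.1841, 0.2196]
eef_rot: [-0.019, 0.622, 0.783, 0.0]
wrist_force: [1.0, 0.6, -0.4]
opening: 1.002
t 7.7 pos [ 0.561  -0.1841  0.2196] yaw 13.08 tilt [-0.0288  0.0233] F [ 1.   0.6 -0.4] open 1.002
dr z total(units) -0.144 | shift units [3.392 0.169 0.131] | mm 509.7772181623014
```

```bash
cat >> goto.py <<'E'
rv=np.degrees(R.T@np.cross(R[:,2],[0,0,-1]))/30; print("dr to level",rv.round(3))
E
python3 -m handwheel '[{"travel":[0.255,0.013,0],"dr":[0,0,-0.144]},{"travel":[0.255,0.013,0],"dr":[0,0,0]},{"travel":[0.255,0.013,0],"dr":[0,0,0]},{"travel":[0.255,0.013,0],"dr":[0,0,0]},{"travel":[0.255,0.013,0],"dr":[0,0,0]},{"travel":[0.255,0.013,0],"dr":[0,0,0]},{"travel":[0.255,0.013,0],"dr":[0,0,0]},{"travel":[0.255,0.013,0],"dr":[0,0,0]},{"travel":[0.255,0.013,0],"dr":[0,0,0]},{"travel":[0.255,0.013,0],"dr":[0,0,0]},{"travel":[0.2,0.013,0],"dr":[0,0,0]},{"travel":[0.1,0.013,0],"dr":[0,0,0]},{"travel":[0,0,0],"dr":[0,0,0]}]' 1; python3 goto.py 0.433 0.309 0.2 17.4
```

```text
time_s: 8.78
eef_pos: [0.4427, 0.2463, 0.2192]
eef_rot: [-0.027, 0.586, 0.81, -0.003]
wrist_force: [0.4, 0.4, -0.2]
opening: 1.0
t 8.78 pos [0.4427 0.2463 0.2192] yaw 18.26 tilt [-0.047  0.026] F [ 0.4  0.4 -0.2] open 1.0
dr z total(units) 0.029 | shift units [0.418 0.063 0.128] | mm 66.24744315030547
dr to level [-0.07  -0.075 -0.   ]
```

```bash
python3 -m handwheel '[{"travel":[0.2,0.03,0],"dr":[-0.07,-0.075,0.029]},{"travel":[0.2,0.03,0],"dr":[0,0,0]},{"travel":[0,0,0],"dr":[0,0,0]},{"travel":[0,0,0],"dr":[0,0,0]}]' 1; python3 goto.py 0.433 0.309 0.1 17.4
python3 - <<'E'
from h import *
c=viewer.get_calibration("wrist"); im=viewer.camera("wrist")[:,:,::-1].copy(); cv2.imwrite("pics/w3.png",im)
m=cv2.inRange(cv2.cvtColor(im,cv2.COLOR_BGR2HSV),(8,50,110),(35,255,255))
n,l,s,ce=cv2.connectedComponentsWithStats(m)
for i in range(1,n):
    if s[i,4]>800:
        cn=cv2.findContours((l==i).astype(np.uint8),0,1)[0][0][:,0]
        print(s[i],ce[i].round(), np.round(rect(ray(c,cn,0.042)),1))
E
```

```text
time_s: 9.12
eef_pos: [0.4325, 0.3054, 0.2167]
eef_rot: [0.001, 0.592, 0.806, -0.002]
wrist_force: [0.0, -0.1, -0.5]
opening: 1.003
t 9.12 pos [0.4325 0.3054 0.2167] yaw 17.46 tilt [-0.0015 -0.0047] F [ 0.  -0.1 -0.5] open 1.003
dr z total(units) 0.002 | shift units [0.022 0.011 0.778] | mm 116.74296303921653
dr to level [-0.005  0.008 -0.   ]
[ 410    0  145   83 6097] [474.  33.] [502.7 489.8 112.3  38.2  45.9]
[ 304  123   59  155 8509] [332. 198.] [433.8 313.5 147.3  51.8 -72.6]
[ 115  153  125   89 5325] [177. 196.] [294.3 278.7 110.4  44.1 -12.2]
[ 397  178  108  137 5602] [451. 236.] [549.7 299.4 146.3  53.6  80.7]
[ 516  346   88   37 1624] [552. 362.] [730.4 221.2 102.8  43.   13.2]
[ 267  358  175   76 8019] [351. 393.] [527.3 107.6 194.7  78.6   7.4]
```

View pics/w3.png

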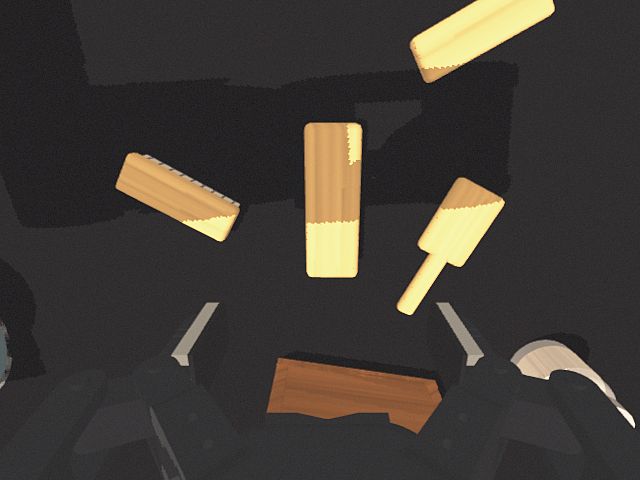

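The brush is centred between the jaws and square to them, at (332,198) in the image. The paddle (x>397) and the small brush (x<240) are clear of the fingers' path, so I'll descend.

```bash
python3 -m handwheel '[{"travel":[0.04,0.015,0.1],"dr":[0,0,0]},{"travel":[0,0,0.2],"dr":[0,0,0]},{"travel":[0,0,0.2],"dr":[0,0,0]},{"travel":[0,0,0.2],"dr":[0,0,0]},{"travel":[0,0,0.2],"dr":[0,0,0]},{"travel":[0,0,0.1],"dr":[0,0,0]},{"travel":[0,0,0],"dr":[0,0,0]},{"travel":[0,0,0],"dr":[0,0,0]}]' 0.75; python3 goto.py 0.4335 0.312 0.011 17.4
```

```text
time_s: 9.83
eef_pos: [0.4383, 0.3001, 0.061]
eef_rot: [0.002, 0.595, 0.804, -0.003]
wrist_force: [0.9, -0.7, 0.8]
opening: 0.875
t 9.83 pos [0.4383 0.3001 0.061 ] yaw 17.0 tilt [ 0.0002 -0.0065] F [ 0.9 -0.7  0.8] open 0.875
dr z total(units) -0.013 | shift units [ 0.085 -0.006  0.334] | mm 51.66444349183048
dr to level [-0.003  0.012 -0.   ]
```

```bash
python3 -m handwheel '[{"travel":[0.09,-0.006,0.04],"dr":[0,0,-0.013]},{"travel":[0,0,0.1],"dr":[0,0,0]},{"travel":[0.01,0,0.1],"dr":[0,0,0]},{"travel":[0.01,0,0.07],"dr":[0,0,0]},{"travel":[0,0,0],"dr":[0,0,0]},{"travel":[0,0,0],"dr":[0,0,0]}]' 0.75; python3 goto.py 0.4335 0.312 0.011 17.4
```

```text
time_s: 10.33
eef_pos: [0.4384, 0.3174, 0.0194]
eef_rot: [0.005, 0.593, 0.805, 0.002]
wrist_force: [0.8, 0.5, 1.0]
opening: 0.871
t 10.33 pos [0.4384 0.3174 0.0194] yaw 17.27 tilt [ 0.0108 -0.0018] F [0.8 0.5 1. ] open 0.871
dr z total(units) -0.004 | shift units [-0.025 -0.042  0.056] | mm 11.150104501854385
dr to level [0.019 0.009 0.   ]
```

```bash
python3 -m handwheel '[{"travel":[-0.02,-0.04,0],"dr":[0.019,0.009,0]},{"travel":[0,0,0.05],"dr":[0,0,0]},{"travel":[0,0,0],"dr":[0,0,0]},{"travel":[0,0,0],"dr":[0,0,0]}]' 0.75;python3 goto.py 0.4335 0.312 0.011 17.4;  python3 -m handwheel '[{"travel":[0,0,0],"dr":[0,0,0]},{"travel":[0,0,0],"dr":[0,0,0]},{"travel":[0,0,0],"dr":[0,0,0]},{"travel":[0,0,0],"dr":[0,0,0]},{"travel":[0,0,0],"dr":[0,0,0]},{"travel":[0,0,0],"dr":[0,0,0]}]' -1; python3 goto.py 0.4335 0.312 0.011 17.4
```

```text
time_s: 10.67
eef_pos: [0.4351, 0.3134, 0.0144]
eef_rot: [0.001, 0.593, 0.805, 0.002]
wrist_force: [0.4, -0.3, 0.1]
opening: 0.872
t 10.67 pos [0.4351 0.3134 0.0144] yaw 17.31 tilt [0.0032 0.0018] F [ 0.4 -0.3  0.1] open 0.872
dr z total(units) -0.003 | shift units [-0.006 -0.013  0.022] | mm 3.958143610323434
dr to level [ 0.007 -0.002  0.   ]
time_s: 11.17
eef_pos: [0.4356, 0.3134, 0.0151]
eef_rot: [0.001, 0.593, 0.805, 0.002]
wrist_force: [0.1, -0.8, 0.7]
opening: 0.597
t 11.17 pos [0.4356 0.3134 0.0151] yaw 17.29 tilt [0.0042 0.0022] F [ 0.1 -0.8  0.7] open 0.597
dr z total(units) -0.004 | shift units [-0.005 -0.016  0.027] | mm 4.786399850890519
dr to level [ 0.009 -0.002 -0.   ]
```

Gripped, but near the top edge of the block. I'll re-grip about 7 mm lower for security.

```bash
python3 -m handwheel '[{"travel":[0,0,0],"dr":[0,0,0]},{"travel":[0,0,0],"dr":[0,0,0]},{"travel":[0,0,0],"dr":[0,0,0]},{"travel":[0,0,0.03],"dr":[0,0,0]},{"travel":[0,0,0.03],"dr":[0,0,0]},{"travel":[0,0,0],"dr":[0,0,0]},{"travel":[0,0,0],"dr":[0,0,0]}]' 0.75;  python3 goto.py 0.4335 0.312 0.008 17.4; python3 -m handwheel '[{"travel":[0,0,0],"dr":[0,0,0]},{"travel":[0,0,0],"dr":[0,0,0]},{"travel":[0,0,0],"dr":[0,0,0]},{"travel":[0,0,0],"dr":[0,0,0]},{"travel":[0,0,0],"dr":[0,0,0]},{"travel":[0,0,0],"dr":[0,0,0]}]' -1; python3 goto.py 0.4335 0.312 0.011 17.4
```

```text
time_s: 11.75
eef_pos: [0.4357, 0.3135, 0.0052]
eef_rot: [0.001, 0.593, 0.805, 0.002]
wrist_force: [-0.5, 0.2, -0.1]
opening: 0.873
t 11.75 pos [0.4357 0.3135 0.0052] yaw 17.29 tilt [0.0045 0.0024] F [-0.5  0.2 -0.1] open 0.873
dr z total(units) -0.004 | shift units [-0.005 -0.017 -0.019] | mm 3.9113843007261795
dr to level [ 0.01  -0.002  0.   ]
time_s: 12.25
eef_pos: [0.4358, 0.3135, 0.005]
eef_rot: [0.001, 0.593, 0.805, 0.002]
wrist_force: [1.2, 1.3, -0.4]
opening: 0.603
t 12.25 pos [0.4358 0.3135 0.005 ] yaw 17.29 tilt [0.0044 0.0024] F [ 1.2  1.3 -0.4] open 0.603
dr z total(units) -0.004 | shift units [-0.005 -0.017 -0.04 ] | mm 6.582587139532359
dr to level [ 0.009 -0.002 -0.   ]
```

```bash
python3 -m handwheel '[{"travel":[0,0,-0.05],"dr":[0,0,0]},{"travel":[0,0,-0.1],"dr":[0,0,0]},{"travel":[0,0,-0.2],"dr":[0,0,0]},{"travel":[0,0,-0.25],"dr":[0,0,0]},{"travel":[0,0,-0.25],"dr":[0,0,0]},{"travel":[0,0,-0.25],"dr":[0,0,0]},{"travel":[0,0,-0.25],"dr":[0,0,0]},{"travel":[0,0,-0.1],"dr":[0,0,0]},{"travel":[0,0,0],"dr":[0,0,0]}]'; python3 -m handwheel '[{"travel":[0,0,0],"dr":[0,0,-0.2]},{"travel":[0,0,0],"dr":[0,0,-0.2]},{"travel":[0,0,0],"dr":[0,0,-0.2]},{"travel":[0,0,0],"dr":[0,0,-0.2]},{"travel":[0,0,0],"dr":[0,0,-0.2]},{"travel":[0,0,0],"dr":[0,0,-0.2]},{"travel":[0,0,0],"dr":[0,0,-0.2]},{"travel":[0,0,0],"dr":[0,0,-0.2]},{"travel":[0,0,0],"dr":[0,0,-0.2]},{"travel":[0,0,0],"dr":[0,0,-0.2]},{"travel":[0,0,0],"dr":[0,0,-0.2]},{"travel":[0,0,0],"dr":[0,0,-0.2]},{"travel":[0,0,0],"dr":[0,0,-0.2]},{"travel":[0,0,0],"dr":[0,0,0]},{"travel":[0,0,0],"dr":[0,0,0]}]'; python3 goto.py 0.5425 0.025 0.2 97.7
```

```text
time_s: 13.0
eef_pos: [0.4302, 0.311, 0.2316]
eef_rot: [-0.002, 0.593, 0.805, -0.003]
wrist_force: [-1.1, 1.1, -2.2]
opening: 0.602
time_s: 14.25
eef_pos: [0.4181, 0.3058, 0.2117]
eef_rot: [-0.017, -0.078, 0.997, -0.006]
wrist_force: [0.4, 0.3, -1.6]
opening: 0.598
t 14.25 pos [0.4181 0.3058 0.2117] yaw 99.01 tilt [-0.0336 -0.0137] F [ 0.4  0.3 -1.6] open 0.598
dr z total(units) 0.044 | shift units [-0.571 -1.966  0.078] | mm 307.3603200063908
dr to level [-0.016 -0.067 -0.   ]
```

```bash
python3 -m handwheel '[{"travel":[0,0,0],"dr":[-0.016,-0.067,0.044]},{"travel":[-0.057,-0.19,0],"dr":[0,0,0]},{"travel":[-0.057,-0.19,0],"dr":[0,0,0]},{"travel":[-0.057,-0.19,0],"dr":[0,0,0]},{"travel":[-0.057,-0.19,0],"dr":[0,0,0]},{"travel":[-0.057,-0.19,0],"dr":[0,0,0]},{"travel":[-0.057,-0.19,0],"dr":[0,0,0]},{"travel":[-0.057,-0.19,0],"dr":[0,0,0]},{"travel":[-0.057,-0.19,0],"dr":[0,0,0]},{"travel":[-0.057,-0.19,0],"dr":[0,0,0]},{"travel":[-0.057,-0.19,0],"dr":[0,0,0]},{"travel":[0,0,0],"dr":[0,0,0]},{"travel":[0,0,0],"dr":[0,0,0]}]';python3 goto.py 0.5425 0.025 0.12 97.7
```

```text
time_s: 15.33
eef_pos: [0.5343, 0.0204, 0.2014]
eef_rot: [-0.006, -0.046, 0.999, 0.0]
wrist_force: [0.3, 1.0, -1.1]
opening: 0.6
t 15.33 pos [0.5343 0.0204 0.2014] yaw 95.27 tilt [-0.0116 -0.0005] F [ 0.3  1.  -1.1] open 0.6
dr z total(units) -0.081 | shift units [-0.058  0.023  0.543] | mm 81.97780405133378
dr to level [ 0.001 -0.022  0.   ]
```

```bash
python3 -m handwheel '[{"travel":[-0.055,0.023,0],"dr":[0,-0.022,-0.081]},{"travel":[0,0,0],"dr":[0,0,0]},{"travel":[0,0,0.13],"dr":[0,0,0]},{"travel":[0,0,0.13],"dr":[0,0,0]},{"travel":[0,0,0.13],"dr":[0,0,0]},{"travel":[0,0,0],"dr":[0,0,0]},{"travel":[0,0,0],"dr":[0,0,0]}]';python3 goto.py 0.5425 0.025 0.12 97.7
python3 - <<'E'
from h import *
c=viewer.get_calibration("wrist"); im=viewer.camera("wrist")[:,:,::-1].copy(); cv2.imwrite("pics/w4.png",im); np.savez("w4.npz",**c)
E
```

```text
time_s: 15.92
eef_pos: [0.5393, 0.0286, 0.14]
eef_rot: [-0.002, -0.062, 0.998, 0.001]
wrist_force: [-0.0, -0.8, -1.1]
opening: 0.604
t 15.92 pos [0.5393 0.0286 0.14  ] yaw 97.06 tilt [-0.0033  0.0014] F [-0.  -0.8 -1.1] open 0.604
dr z total(units) -0.021 | shift units [-0.018 -0.027  0.134] | mm 20.6212667381771
dr to level [ 0.003 -0.006 -0.   ]
```

View pics/w4.png

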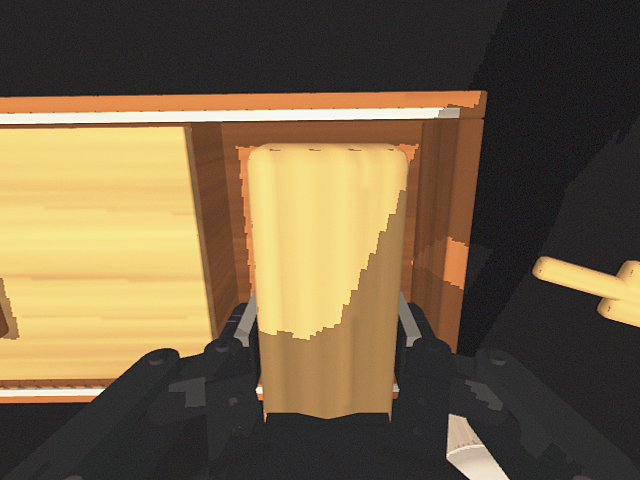

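The brush is held level over the bay. Its near end is at image row ≈147 (x 249–408), and the box's corner is at (487,91). I'll check the fit numerically.

```bash
python3 - <<'E'
from h import *
c=dict(np.load("w4.npz"))
p=np.array([.5547,-.065,np.radians(7.7)])
Ri=np.array([[np.cos(p[2]),-np.sin(p[2])],[np.sin(p[2]),np.cos(p[2])]])
for nm,q,z in (("corner(-.1,.18)",(487,91),.088),("outer -x edge",(200,95),.088),("inner wall +y top",(460,120),.088),("hatch edge",(186,126),.083),("hatch edge lo",(213,380),.083),("brush L",(249,147),.177),("brush R",(408,147),.177),("floor wall ~",(420,145),.012),("floor hatch-side",(236,145),.012)):
    w=ray(c,q,z)[0,:2]; print(nm,w.round(4),((w-p[:2])@Ri).round(4))
E
```

```text
corner(-.1,.18) [0.4325 0.1005] [-0.0989  0.1804]
outer -x edge [ 0.4529 -0.0484] [-0.0986  0.0301]
inner wall +y top [0.4483 0.0899] [-0.0847  0.1678]
hatch edge [ 0.4697 -0.0576] [-0.0833  0.0187]
hatch edge lo [ 0.6388 -0.0391] [0.0868 0.0144]
brush L [ 0.4688 -0.0029] [-0.0768  0.0731]
brush R [0.4629 0.0442] [-0.0763  0.1205]
floor wall ~ [0.4652 0.0916] [-0.0677  0.1671]
floor hatch-side [ 0.4823 -0.0473] [-0.0693  0.0273]
```

```bash
python3 -m handwheel '[{"travel":[-0.018,-0.025,0],"dr":[0,-0.006,-0.021]},{"travel":[0,0,0],"dr":[0,0,0]},{"travel":[0,0,0.1],"dr":[0,0,0]},{"travel":[0,0,0.1],"dr":[0,0,0]},{"travel":[0,0,0],"dr":[0,0,0]},{"travel":[0,0,0],"dr":[0,0,0]}]';python3 goto.py 0.5425 0.025 0.018 97.7
```

```text
time_s: 16.47
eef_pos: [0.5472, 0.0249, 0.1168]
eef_rot: [0.006, -0.067, 0.998, -0.0]
wrist_force: [-0.6, -0.7, -1.7]
opening: 0.602
t 16.47 pos [0.5472 0.0249 0.1168] yaw 97.73 tilt [ 0.0111 -0.0002] F [-0.6 -0.7 -1.7] open 0.602
dr z total(units) 0.001 | shift units [0.031 0.005 0.659] | mm 98.90372547195906
dr to level [-0.003  0.021 -0.   ]
```

```bash
python3 -m handwheel '[{"travel":[0.025,0.004,0],"dr":[0,0.018,0]},{"travel":[0,0,0],"dr":[0,0,0]},{"travel":[0,0,0],"dr":[0,0,0]},{"travel":[0,0,0.03],"dr":[0,0,0]},{"travel":[0,0,0.05],"dr":[0,0,0]},{"travel":[0,0,0],"dr":[0,0,0]}]';python3 goto.py 0.5425 0.025 0.018 97.7
```

```text
time_s: 16.97
eef_pos: [0.5459, 0.0245, 0.1088]
eef_rot: [0.004, -0.067, 0.998, -0.002]
wrist_force: [-0.9, 0.5, -2.0]
opening: 0.6
t 16.97 pos [0.5459 0.0245 0.1088] yaw 97.71 tilt [ 0.0081 -0.0028] F [-0.9  0.5 -2. ] open 0.6
dr z total(units) 0.0 | shift units [0.022 0.007 0.605] | mm 90.8824628935226
dr to level [-0.007  0.015  0.   ]
```

```bash
python3 -m handwheel '[{"travel":[0.015,0.006,0.06],"dr":[-0.005,0.012,0]},{"travel":[0.005,0,0.1],"dr":[0,0,0]},{"travel":[0,0,0.1],"dr":[0,0,0]},{"travel":[0,0,0.1],"dr":[0,0,0]},{"travel":[0,0,0.06],"dr":[0,0,0]},{"travel":[0,0,0],"dr":[0,0,0]},{"travel":[0,0,0],"dr":[0,0,0]}]';python3 goto.py 0.5425 0.025 0.018 97.7
```

```text
time_s: 17.55
eef_pos: [0.5413, 0.0252, 0.0398]
eef_rot: [-0.001, -0.067, 0.998, -0.0]
wrist_force: [-0.5, -0.6, -0.5]
opening: 0.599
t 17.55 pos [0.5413 0.0252 0.0398] yaw 97.71 tilt [-0.0025 -0.0002] F [-0.5 -0.6 -0.5] open 0.599
dr z total(units) 0.0 | shift units [-0.008 -0.002  0.145] | mm 21.807133139298752
dr to level [ 0.    -0.005 -0.   ]
```

```bash
python3 -m handwheel '[{"travel":[-0.006,0,0.05],"dr":[0,0,0]},{"travel":[0,0,0.05],"dr":[0,0,0]},{"travel":[0,0,0.03],"dr":[0,0,0]},{"travel":[0,0,0.02],"dr":[0,0,0]},{"travel":[0,0,0],"dr":[0,0,0]},{"travel":[0,0,0],"dr":[0,0,0]}]';python3 goto.py 0.5425 0.025 0.018 97.7
```

```text
time_s: 18.05
eef_pos: [0.5443, 0.025, 0.0172]
eef_rot: [0.001, -0.067, 0.998, -0.0]
wrist_force: [0.2, -0.3, -1.0]
opening: 0.606
t 18.05 pos [0.5443 0.025  0.0172] yaw 97.72 tilt [ 0.0013 -0.0008] F [ 0.2 -0.3 -1. ] open 0.606
dr z total(units) 0.001 | shift units [ 0.012  0.001 -0.006] | mm 1.9610562389643718
dr to level [-0.002  0.002 -0.   ]
```

```bash
python3 -m handwheel '[{"travel":[0,0,0.01],"dr":[0,0,0]},{"travel":[0,0,0],"dr":[0,0,0]}]'; python3 -m handwheel '[{"travel":[0,0,0],"dr":[0,0,0]},{"travel":[0,0,0],"dr":[0,0,0]},{"travel":[0,0,0],"dr":[0,0,0]},{"travel":[0,0,0],"dr":[0,0,0]},{"travel":[0,0,0],"dr":[0,0,0]}]' 0.7; python3 goto.py 0.5425 0.025 0.018 97.7;  python3 -m handwheel '[{"travel":[0,0,-0.05],"dr":[0,0,0]},{"travel":[0,0,-0.15],"dr":[0,0,0]},{"travel":[0,0,-0.25],"dr":[0,0,0]},{"travel":[0,0,-0.25],"dr":[0,0,0]},{"travel":[0,0,-0.25],"dr":[0,0,0]},{"travel":[0,0,-0.25],"dr":[0,0,0]},{"travel":[0,0,-0.1],"dr":[0,0,0]},{"travel":[0,0,0],"dr":[0,0,0]}]'; python3 goto.py 0.5735 -0.187 0.22 97.7
python3 - <<'E'
from h import *
c=viewer.get_calibration("wrist"); im=viewer.camera("wrist")[:,:,::-1].copy(); cv2.imwrite("pics/w5.png",im); np.savez("w5.npz",**c)
E
```

```text
time_s: 18.22
eef_pos: [0.5446, 0.025, 0.0177]
eef_rot: [0.001, -0.067, 0.998, -0.0]
wrist_force: [0.7, -0.0, -2.3]
opening: 0.599
time_s: 18.63
eef_pos: [0.5466, 0.0247, 0.0195]
eef_rot: [0.003, -0.067, 0.998, -0.001]
wrist_force: [0.8, 0.4, -0.2]
opening: 0.854
t 18.63 pos [0.5466 0.0247 0.0195] yaw 97.73 tilt [ 0.0057 -0.0017] F [ 0.8  0.4 -0.2] open 0.854
dr z total(units) 0.001 | shift units [0.027 0.006 0.01 ] | mm 4.397332942277867
dr to level [-0.005  0.01   0.   ]
time_s: 19.3
eef_pos: [0.5428, 0.0254, 0.224]
eef_rot: [-0.0, -0.067, 0.998, -0.0]
wrist_force: [0.2, 0.0, 0.5]
opening: 0.85
t 19.3 pos [0.5428 0.0254 0.224 ] yaw 97.72 tilt [-0.0006 -0.0006] F [0.2 0.  0.5] open 0.85
dr z total(units) 0.001 | shift units [-0.013 -1.431  0.026] | mm 214.63218611777572
dr to level [-0.001 -0.001 -0.   ]
```

View pics/w5.png

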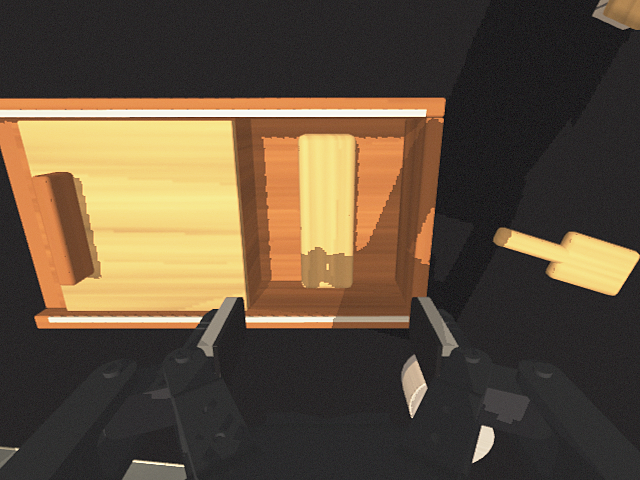

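The brush lies flat in the middle of the bay at (327,210), clear of every wall. Now I'll return to the ridge and pinch it.

```bash
python3 -m handwheel '[{"travel":[0,-0.2,0],"dr":[0,0,0]},{"travel":[0,-0.2,0],"dr":[0,0,0]},{"travel":[0,-0.2,0],"dr":[0,0,0]},{"travel":[0,-0.2,0],"dr":[0,0,0]},{"travel":[0,-0.2,0],"dr":[0,0,0]},{"travel":[0,-0.2,0],"dr":[0,0,0]},{"travel":[0,-0.15,0],"dr":[0,0,0]},{"travel":[0,-0.08,0],"dr":[0,0,0]},{"travel":[0,0,0],"dr":[0,0,0]},{"travel":[0,0,0],"dr":[0,0,0]}]' 1; python3 goto.py 0.571 -0.187 0.13 97.7
```

```text
time_s: 20.18
eef_pos: [0.564, -0.1907, 0.2027]
eef_rot: [-0.012, -0.069, 0.998, 0.007]
wrist_force: [-0.6, 0.6, -0.1]
opening: 1.0
t 20.18 pos [ 0.564  -0.1907  0.2027] yaw 97.91 tilt [-0.0245  0.0126] F [-0.6  0.6 -0.1] open 1.0
dr z total(units) 0.007 | shift units [-0.05   0.018  0.485] | mm 73.14839757490415
dr to level [ 0.03  -0.043 -0.   ]
```

```bash
python3 -m handwheel '[{"travel":[-0.04,0.015,0],"dr":[0.03,-0.043,0]},{"travel":[0,0,0],"dr":[0,0,0]},{"travel":[0,0,0.12],"dr":[0,0,0]},{"travel":[0,0,0.12],"dr":[0,0,0]},{"travel":[0,0,0.12],"dr":[0,0,0]},{"travel":[0,0,0.1],"dr":[0,0,0]},{"travel":[0,0,0],"dr":[0,0,0]},{"travel":[0,0,0],"dr":[0,0,0]}]' 1; python3 goto.py 0.571 -0.187 0.090 97.7
```

```text
time_s: 20.85
eef_pos: [0.5675, -0.1753, 0.1292]
eef_rot: [-0.003, -0.074, 0.997, 0.003]
wrist_force: [0.2, 0.2, 1.2]
opening: 0.997
t 20.85 pos [ 0.5675 -0.1753  0.1292] yaw 98.53 tilt [-0.006   0.0057] F [0.2 0.2 1.2] open 0.997
dr z total(units) 0.028 | shift units [-0.013 -0.08   0.261] | mm 41.07769797014631
dr to level [ 0.012 -0.01   0.   ]
```

```bash
python3 -m handwheel '[{"travel":[-0.013,-0.08,0],"dr":[0.01,-0.01,0.028]},{"travel":[0,0,0],"dr":[0,0,0]},{"travel":[0,0,0.08],"dr":[0,0,0]},{"travel":[0,0,0.08],"dr":[0,0,0]},{"travel":[0,0,0.05],"dr":[0,0,0]},{"travel":[0,0,0],"dr":[0,0,0]},{"travel":[0,0,0],"dr":[0,0,0]}]' 1; python3 goto.py 0.571 -0.187 0.091 97.7
```

```text
time_s: 21.43
eef_pos: [0.5736, -0.1878, 0.0984]
eef_rot: [0.002, -0.067, 0.998, -0.001]
wrist_force: [-0.3, 0.0, -0.6]
opening: 0.997
t 21.43 pos [ 0.5736 -0.1878  0.0984] yaw 97.69 tilt [ 0.0049 -0.0016] F [-0.3  0.  -0.6] open 0.997
dr z total(units) -0.0 | shift units [0.016 0.008 0.049] | mm 7.8991686541192845
dr to level [-0.004  0.009 -0.   ]
```

```bash
python3 -m handwheel '[{"travel":[0.01,0.006,0.045],"dr":[0,0.008,0]},{"travel":[0,0,0],"dr":[0,0,0]},{"travel":[0,0,0],"dr":[0,0,0]}]' 1; python3 -m handwheel '[{"travel":[0,0,0],"dr":[0,0,0]},{"travel":[0,0,0],"dr":[0,0,0]},{"travel":[0,0,0],"dr":[0,0,0]},{"travel":[0,0,0],"dr":[0,0,0]},{"travel":[0,0,0],"dr":[0,0,0]},{"travel":[0,0,0],"dr":[0,0,0]},{"travel":[0,0,0],"dr":[0,0,0]},{"travel":[0,0,0],"dr":[0,0,0]},{"travel":[0,0,0],"dr":[0,0,0]}]' -1; python3 goto.py 0.553 -0.04 0.091 97.7
```

```text
time_s: 21.68
eef_pos: [0.5716, -0.187, 0.0907]
eef_rot: [-0.0, -0.067, 0.998, -0.001]
wrist_force: [-0.4, -0.0, -0.0]
opening: 1.0
time_s: 22.43
eef_pos: [0.5721, -0.1863, 0.0919]
eef_rot: [0.0, -0.067, 0.998, -0.001]
wrist_force: [-1.0, 1.3, 0.5]
opening: 0.15
t 22.43 pos [ 0.5721 -0.1863  0.0919] yaw 97.72 tilt [ 0.0008 -0.0015] F [-1.   1.3  0.5] open 0.15
dr z total(units) 0.001 | shift units [-0.004  0.983  0.006] | mm 147.50975014855607
dr to level [-0.003  0.001  0.   ]
```

```bash
python3 -m handwheel '[{"travel":[0,0.015,0],"dr":[0,0,0]},{"travel":[0,0.03,0],"dr":[0,0,0]},{"travel":[0,0.03,0],"dr":[0,0,0]},{"travel":[0,0.03,0],"dr":[0,0,0]},{"travel":[0,0.03,0],"dr":[0,0,0]},{"travel":[0,0.03,0],"dr":[0,0,0]},{"travel":[0,0.03,0],"dr":[0,0,0]},{"travel":[0,0.03,0],"dr":[0,0,0]},{"travel":[0,0.03,0],"dr":[0,0,0]},{"travel":[0,0.03,0],"dr":[0,0,0]},{"travel":[0,0.03,0],"dr":[0,0,0]},{"travel":[0,0.03,0],"dr":[0,0,0]},{"travel":[0,0.03,0],"dr":[0,0,0]},{"travel":[0,0.02,0],"dr":[0,0,0]},{"travel":[0,0,0],"dr":[0,0,0]}]'; python3 goto.py 0.552 -0.038 0.091 97.7
```

```text
time_s: 23.68
eef_pos: [0.5635, -0.1236, 0.0919]
eef_rot: [0.001, -0.067, 0.998, -0.003]
wrist_force: [0.7, -3.0, -0.7]
opening: 0.149
t 23.68 pos [ 0.5635 -0.1236  0.0919] yaw 97.72 tilt [ 0.0021 -0.006 ] F [ 0.7 -3.  -0.7] open 0.149
dr z total(units) 0.001 | shift units [-0.     0.576  0.006] | mm 86.38439602229846
dr to level [-0.012  0.002  0.   ]
```

```bash
python3 -m handwheel '[{"travel":[0,0.02,0],"dr":[0,0,0]},{"travel":[0,0.03,0],"dr":[0,0,0]},{"travel":[0,0.03,0],"dr":[0,0,0]},{"travel":[0,0.03,0],"dr":[0,0,0]},{"travel":[0,0.03,0],"dr":[0,0,0]},{"travel":[0,0.03,0],"dr":[0,0,0]},{"travel":[0,0.03,0],"dr":[0,0,0]},{"travel":[0,0.03,0],"dr":[0,0,0]},{"travel":[0,0.03,0],"dr":[0,0,0]},{"travel":[0,0.03,0],"dr":[0,0,0]},{"travel":[0,0.03,0],"dr":[0,0,0]},{"travel":[0,0.03,0],"dr":[0,0,0]},{"travel":[0,0.03,0],"dr":[0,0,0]},{"travel":[0,0.03,0],"dr":[0,0,0]},{"travel":[0,0.015,0],"dr":[0,0,0]},{"travel":[0,0,0],"dr":[0,0,0]}]'; python3 goto.py 0.552 -0.038 0.091 97.7
```

```text
time_s: 25.02
eef_pos: [0.554, -0.0535, 0.0919]
eef_rot: [0.001, -0.067, 0.998, -0.003]
wrist_force: [-0.5, -2.7, -0.4]
opening: 0.149
t 25.02 pos [ 0.554  -0.0535  0.0919] yaw 97.73 tilt [ 0.0021 -0.0062] F [-0.5 -2.7 -0.4] open 0.149
dr z total(units) 0.001 | shift units [-0.001  0.104  0.006] | mm 15.640606948105484
dr to level [-0.012  0.002 -0.   ]
```

```bash
python3 -m handwheel '[{"travel":[0,0.012,0],"dr":[0,0,0]},{"travel":[0,0.012,0],"dr":[0,0,0]},{"travel":[0,0.012,0],"dr":[0,0,0]},{"travel":[0,0.012,0],"dr":[0,0,0]},{"travel":[0,0.012,0],"dr":[0,0,0]},{"travel":[0,0.012,0],"dr":[0,0,0]},{"travel":[0,0.012,0],"dr":[0,0,0]},{"travel":[0,0,0],"dr":[0,0,0]}]'; python3 goto.py 0.552 -0.038 0.091 97.7
```

```text
time_s: 25.68
eef_pos: [0.5521, -0.0401, 0.0919]
eef_rot: [0.001, -0.067, 0.998, -0.003]
wrist_force: [0.3, -2.2, 0.4]
opening: 0.146
t 25.68 pos [ 0.5521 -0.0401  0.0919] yaw 97.7 tilt [ 0.002  -0.0062] F [ 0.3 -2.2  0.4] open 0.146
dr z total(units) -0.0 | shift units [-0.001  0.014  0.006] | mm 2.284070072492262
dr to level [-0.012  0.002  0.   ]
```

```bash
python3 -m handwheel '[{"travel":[0,0.007,0],"dr":[0,0,0]},{"travel":[0,0.007,0],"dr":[0,0,0]},{"travel":[0,0.007,0],"dr":[0,0,0]}]';python3 -m handwheel '[{"travel":[0,0.008,0],"dr":[0,0,0]},{"travel":[0,0.008,0],"dr":[0,0,0]},{"travel":[0,0.008,0],"dr":[0,0,0]}]'; python3 goto.py 0.552 -0.038 0.091 97.7
```

```text
time_s: 25.93
eef_pos: [0.5518, -0.0376, 0.0919]
eef_rot: [0.001, -0.067, 0.998, -0.004]
wrist_force: [-0.2, -10.7, -1.0]
opening: 0.143
time_s: 26.18
eef_pos: [0.5518, -0.0377, 0.092]
eef_rot: [0.001, -0.067, 0.998, -0.007]
wrist_force: [0.4, -7.9, -0.7]
opening: 0.149
t 26.18 pos [ 0.5518 -0.0377  0.092 ] yaw 97.69 tilt [ 0.0034 -0.0143] F [ 0.4 -7.9 -0.7] open 0.149
dr z total(units) -0.0 | shift units [-0.001 -0.002  0.007] | mm 1.0342212434324651
dr to level [-0.028  0.003 -0.   ]
```

The hatch travelled 150 mm and met the frame with a soft force rise of about 10 N, so it is closed. I'll release and retreat.

```bash
python3 -m handwheel '[{"travel":[0,0,0],"dr":[0,0,0]},{"travel":[0,0,0],"dr":[0,0,0]}]'; python3 -m handwheel '[{"travel":[0,0,0],"dr":[0,0,0]},{"travel":[0,0,0],"dr":[0,0,0]},{"travel":[0,0,0],"dr":[0,0,0]},{"travel":[0,0,0],"dr":[0,0,0]},{"travel":[0,0,0],"dr":[0,0,0]},{"travel":[0,0,0],"dr":[0,0,0]},{"travel":[0,0,0],"dr":[0,0,0]}]' 1; python3 -m handwheel '[{"travel":[0,0,-0.05],"dr":[0,0,0]},{"travel":[0,0,-0.15],"dr":[0,0,0]},{"travel":[0,0,-0.25],"dr":[0,0,0]},{"travel":[0,0,-0.25],"dr":[0,0,0]},{"travel":[0,0,-0.2],"dr":[0,0,0]},{"travel":[0,0,0],"dr":[0,0,0]},{"travel":[0,0,0],"dr":[0,0,0]}]' 1; python3 goto.py 0.552 -0.038 0.091 97.7
python3 - <<'E'
from h import *
c=viewer.get_calibration("wrist"); im=viewer.camera("wrist")[:,:,::-1].copy(); cv2.imwrite("pics/w6.png",im); np.savez("w6.npz",**c)
cv2.imwrite("pics/top6.png",viewer.camera("top")[:,:,::-1])
E
```

```text
time_s: 26.35
eef_pos: [0.5518, -0.0378, 0.092]
eef_rot: [0.001, -0.067, 0.998, -0.007]
wrist_force: [-0.2, -2.5, 1.0]
opening: 0.145
time_s: 26.93
eef_pos: [0.551, -0.035, 0.0912]
eef_rot: [0.001, -0.067, 0.998, -0.005]
wrist_force: [-0.3, -0.7, 0.3]
opening: 1.002
time_s: 27.52
eef_pos: [0.5491, -0.0329, 0.2334]
eef_rot: [-0.001, -0.067, 0.998, -0.004]
wrist_force: [-0.2, -0.3, -0.9]
opening: 1.001
t 27.52 pos [ 0.5491 -0.0329  0.2334] yaw 97.7 tilt [-0.0021 -0.0088] F [-0.2 -0.3 -0.9] open 1.001
dr z total(units) -0.0 | shift units [-0.015 -0.036  0.949] | mm 142.52363829574543
dr to level [-0.016 -0.006 -0.   ]
```

View pics/w6.png

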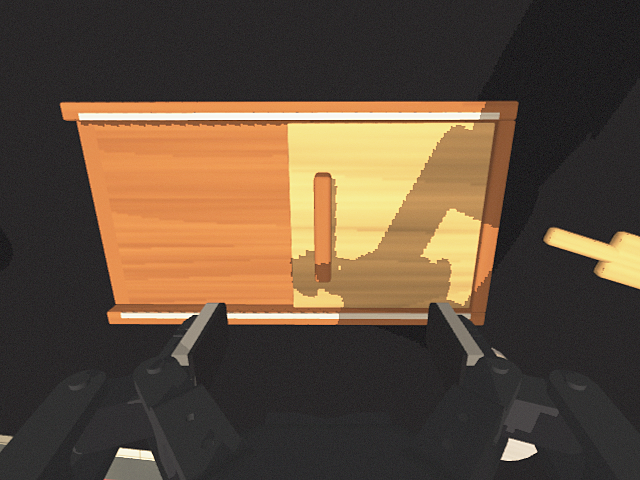

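View pics/top6.png

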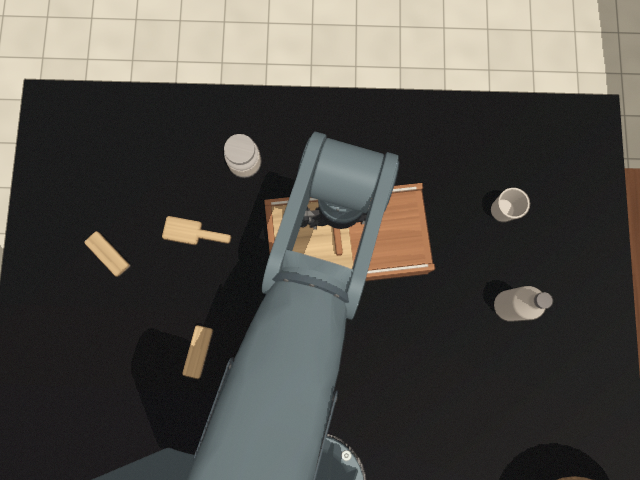

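```bash
python3 - <<'E'
from h import *
c=dict(np.load("w6.npz")); a=np.radians(7.7); p=np.array([.5547,-.065])
Ri=np.array([[np.cos(a),-np.sin(a)],[np.sin(a),np.cos(a)]])
for q,z in (((315,176),.111),((331,176),.111),((317,280),.111),((330,280),.111),((495,123),.083),((288,124),.083)):
    print(q,((ray(c,q,z)[0,:2]-p)@Ri).round(4))
im=cv2.imread("pics/w6.png")[115:315,440:530]; g=cv2.cvtColor(im,cv2.COLOR_BGR2HSV)
for r in (25,60,100,150): print(r+115,[tuple(int(v) for v in x) for x in g[r,30:66:2]])
ctrl.hand_in()
E
```

```text
(315, 176) [-0.0444  0.023 ]
(331, 176) [-0.0444  0.0352]
(317, 280) [0.0427 0.0237]
(330, 280) [0.0427 0.0347]
(495, 123) [-0.083  0.167]
(288, 124) [-0.0823  0.0004]
140 [(16, 137, 181), (17, 140, 182), (17, 134, 181), (16, 136, 182), (16, 137, 182), (16, 135, 180), (16, 138, 181), (17, 136, 180), (17, 139, 178), (16, 135, 180), (16, 135, 180), (16, 135, 157), (11, 154, 104), (12, 158, 121), (12, 167, 136), (11, 156, 142), (12, 161, 141), (12, 163, 141)]
175 [(16, 136, 174), (16, 136, 173), (17, 131, 173), (16, 130, 175), (16, 135, 172), (16, 142, 171), (17, 134, 170), (17, 136, 173), (16, 134, 175), (10, 142, 113), (11, 150, 112), (13, 162, 132), (11, 156, 142), (12, 160, 140), (12, 158, 144), (11, 157, 143), (11, 153, 140), (12, 160, 142)]
215 [(16, 142, 174), (15, 135, 179), (16, 134, 185), (17, 137, 183), (17, 137, 183), (17, 133, 190), (15, 143, 128), (11, 146, 115), (11, 152, 138), (12, 157, 143), (11, 152, 146), (10, 156, 141), (12, 167, 142), (11, 149, 145), (11, 153, 140), (11, 148, 124), (168, 53, 24), (140, 41, 37)]
265 [(24, 112, 247), (25, 109, 247), (21, 125, 255), (11, 152, 114), (12, 173, 204), (13, 166, 231), (13, 168, 228), (13, 168, 227), (12, 167, 225), (12, 168, 222), (12, 165, 224), (12, 171, 183), (120, 46, 33), (20, 27, 28), (0, 6, 45), (0, 0, 43), (156, 34, 38), (8, 25, 41)]
the job is handed in; nothing more can be done
```

The scrubbing brush is in the bay, the hatch is closed over it, and the job is handed in; no verdict was reported. It took about 28 s of robot time.

- **Hatch opened:** it stood about 0.12 m open, so I pinched the ridge and slid it a further 27 mm to its stop.
- **Brush placed:** I gripped the largest brush, re-gripping once about 7 mm lower. I set it bristles down, lengthwise along x, near the middle of the bay floor. The wrist view afterwards showed it flat and clear of the walls.
- **Hatch closed:** I slid it 150 mm, slowing to about 20 mm/s or less for the last 15 mm. It met the frame at roughly 11 N; I then let go and lifted clear.

**Last checks**
- The hatch edge measured at 0.167 m in the box frame, against the frame's inner face at about 0.166 m, with no gap visible.
- The ridge measured at 0.029 m against an expected 0.027 m, which is within the calibration error.
- In the final top view, the paddle, both small brushes, the jar, the cup and the detergent look unmoved.
- The highest wrist force I read was about 11 N, and no check failed. Forces were only read at the end of each move call.

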